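Turn a gift box face up and put it on show behind a sliding window

ROBOT

A 7-joint arm with a two-finger parallel gripper is mounted at the origin on the work surface. World frame = base frame: x ahead of the robot, y to its left, z up, the work surface at z = 0. Lengths are in m, angles in rad, forces in N, time in s.
With the tool pointing down it reaches from about 0.4 to 0.85 m from the base axis. Payload 4.5 kg.
Tool frame: the origin (TCP) lies between the finger pads; the fingertips stand r.finger_overhang ahead of it and the grasp point (between the pads) lies 8 mm behind it (r.finger_overhang is the distance from the TCP to the fingertips, in m); z points along the fingers, x is the direction in which the jaws open and shut, and the axes are right-handed (so a half turn about z gives the same grasp; the last joint's range is limited). The gripper opens to 88 mm and grips with 3 to 60 N. Pads are 18 mm wide; open, the fingers measure 123 mm over their backs; the gripper's body (75 mm by 187 mm) begins 45 mm behind the grasp point.
Start: joints at [1.161, 0.689, -0.195, 1.565, 0.157, 0.902, -0.215], TCP at [0.268, -0.564, 0.25] pointing down, gripper open.
Joint ranges: [-3.01, 3.01], [-0.46, 2.08], [-1.47, 1.51], [0.13, 2.56], [-1, 4.14], [0.04, 2.09], [-2.66, 2.66]. Speed limits (rad/s): [2.57, 2.57, 3.14, 3.14, 3.14, 3.14, 3.14].

INTERFACE

Orientations are given as a unit quaternion [x, y, z, w].
In Python, from plant import r gives the robot as it stands.
- The arm moves only by the tool move_arm, never from a script. Its argument "targets" is a list that holds one entry, the list of rows, each a list of 7 numbers: the turn, a rotation vector about the world's x, y, z in rad, then the shift along the world's x, y, z in m, then the opening, from 0 (shut) to 1 (fully open). A call has 1 to 5 rows; each row shifts and turns the pose as measured when the row begins; what a row does not reach is not made up. A row lasts 1/10 s, in which the tool goes at most 50 mm and 8.59 degrees, less where a joint would pass 70% of its speed; a pose out of reach is approached as far as the arm can. A call with a gripper value outside its range is refused whole. The fingers move at their own pace and stop on an object; "force" is the grip in N (left out, the last holds). Time passes only in rows, so rows that do not move let the fingers close. It gives the time, the measured TCP pose, the force and the opening at its end, in the units of the state.
- r.get_state(): the state, without advancing time (a new reading comes with each control period).
- r.snapshot(name): name is "scene" or "side" or "wrist"; returns a dict with "frame" (420x560x3 uint8, red, green, blue), "K" (3x3 intrinsics, pixels), "D" ([k1, k2, p1, p2, k3] as OpenCV has them; the pictures are not rectified), "T" (4x4, takes a point from camera to world coordinates). Camera axes: x right, y up, looking along -z (the intrinsics and any distortion apply to the point x, -y, -z); pixel columns grow to the right and rows downward; lengths in m; the calibration is good to about 2 mm. A picture is of the moment at which its call begins. There is no depth.
- r.finish_job(): hands the job in, once; it reports no verdict.
Trained networks look in a picture, given as the dict that the camera call returned (one of the last four; its "shot" number tells which), for a name from the list of things; names that differ only in an ending like _2 or _b are one class to them, and where a whole thing is asked for, a point or a joint stands for the part that bears it (a point fixed in the world has none). Each returns a list of dicts, best first, with "score" (0 to 1); they miss things now and then, are a little off and sometimes report something else, mostly with a low value. They report only what shows in the picture. A call takes as long as a camera call. They do not tell look-alikes from the thing itself.
- r.find_in(picture, query): "centre" ([row, column] in pixels, amid what is visible of it).
The state is a dict: "clock": time; "q": joint angles; "qd": joint speeds; "joint_torque": joint torques, N m; "tool_pos": TCP position; "eef_rot": TCP orientation; "contact_force": force on the tool from outside, world axes, zero at the start; "moment": the same for the moment, N m; "opening": opening from 0.0 (shut) to 1.0 (fully open).
Only numpy, scipy, OpenCV 4.12 (cv2) and the standard library are available. Lean on these libraries where they do the work, as an engineer would, in place of code of your own. Each camera call takes 0.05 s, during which the arm holds its last target. There are 200 camera calls.

TASK

The white gift box lies on its face: turn it over by pushing it up the sloping steel backstop and tipping it back over, so that it lies with its window up on the counter. Then slide it all the way into the display bay and leave the bay's sliding window fully shut in front of it. Leave everything else on the counter where it stands.

Things in the scene. Friction and masses are not known exactly. Their poses are not given: they have to be found in the camera images.
- giftbox: flat white carton, 160 mm long (its x), 110 wide (its y), 22 thick (its z), about 0.25 kg; origin at its middle. The amber window in a brass-coloured border is on its own -z side: at the start its z axis points up (window face down), at the end it must point down. Too wide to grip when flat. It starts in front of the backstop, its length up to 0.4 rad off the backstop's x.
- backstop: fixed smooth sheet-steel slope, 240 mm wide (its y); origin on the counter at the middle of its toe, x axis level, pointing into the slope. The face rises from the toe at 38 degrees to x 28, z 22 mm, at 50 degrees to x 56, z 55 mm, then at 63 degrees to the top edge at x 79, z 100 mm. Behind it are only a foot and struts, below the top edge, to x 100 mm.
- backstop_top (a point): middle of the backstop's top edge. A box pushed at the slope low on its rear end climbs it; with its rear lower edge at the toe it stays leaning on this edge, about 52 degrees steep, its raised end some 25 mm above it. A finger let down behind that end can pull it over, slowly and rising a little (pulled fast, its foot slides instead); it falls on its other face before the slope.
- bay: fixed display bay of dark steel, open on top and without a raised floor; origin on the counter at the middle of its mouth. Its x axis points into the bay. Inside it is 150 mm wide (its y, from -75 to 75 mm) and 185 mm deep; side walls 8 mm thick and 60 mm high, back wall 110 mm high. A thin guide 50 mm high carries on from the mouth to y 253 mm, at x 0 to 4 mm.
- window (a joint): how far the bay's clear sliding window is open: 0 is fully shut, 0.165 m fully open; it slides along the bay's +y, takes about 1.5 N to push, and stays where it is left. The panel is 166 mm wide, 62 mm high and 6 mm thick, in front of the mouth (bay x -9 to -3 mm).
- window_post (a point): the top centre of the upright round aluminium post, 14 mm across and 45 mm tall (62 to 107 mm above the counter), on the middle of the sliding window's upper edge; push it sideways to slide the window.
- jar_tall: amber jar with a steel lid, 66 mm across, 109 mm tall; origin under its centre; a bystander, loose
- jar_wide: brown jar with a steel lid, 84 mm across, 84 mm tall; origin under its centre; a bystander, loose
- can: steel can with a paper label, 66 mm across, 90 mm tall; origin under its centre; a bystander, loose
- weight: small brass scale weight, 42 mm across, 46 mm tall; origin under its centre; a bystander, loose
- tin: flat round steel tin, 52 mm across, 30 mm tall; origin under its centre; a bystander, loose
- scoop: spoon with a brown handle, 150 mm long, lying on the counter; origin near its middle, handle along its -x; a bystander, loose
- carton: small cardboard carton 70 x 50 x 30 mm; origin under its centre; a bystander, loose
Not all that is in view belongs to the job. Several things have the shape of the giftbox; the one meant has the colours described above.

How it is judged:
On the way, in this order (a step that is already met when the one before it is completed fails the run):
1. the gift box is tipped up against the backstop (angle between giftbox's own z axis and vertical between 0.7 and 1.6 rad and contact force between giftbox and backstop above 0.05 N), for 0.1 s.
2. the gift box lies flat with its window up, still out of the bay (angle between giftbox's own z axis and vertical above 3.04 rad and height (world z) of giftbox below 0.02 m and x of giftbox in the frame of bay below 0 m), for 0.1 s.
At the end, for the whole second after the job is handed in: The gift box lies flat on the counter, window up (within 0.1 rad), at rest inside the bay (its middle 75 to 115 mm behind the mouth and within 30 mm of the bay's midline), and the sliding window is shut to within 8 mm (angle between giftbox's own z axis and vertical above 3.04 rad and height (world z) of giftbox below 0.02 m and x of giftbox in the frame of bay between 0.075 and 0.115 m and y of giftbox in the frame of bay between -0.03 and 0.03 m and value of joint window below 0.008 m and linear speed of giftbox below 0.02 m/s); the robot touches nothing.
It fails at once if a bystander is moved by more than 30 mm (distance of any of jar_tall, jar_wide, can, weight, tin, scoop, carton from where it was at the start of the episode above 0.03 m).
It also fails if it takes over 72 s, if anything falls off the work surface, if the arm or the gripper's body presses on something with over 40 N, if the wrist force passes 120 N, or if a joint passes its speed limit or range.

## Working session

There is one attempt and no reset: what is moved stays moved. The work goes in short steps, Python scripts to look and compute and a tool call to move; the robot and the scene stay as the last step left them, time stands still between calls to the robot, and variables do not carry over. Pictures are saved under pics/ and viewed, about 8 in all and at most 12, crops included, and the job is handed in when it is done.

Besides the shell and the picture viewer there is one more tool, called after ">>>" as name(argument=value, ...) on one line, values as JSON. move_arm: Moves the arm, as the interface text tells. Its arguments: {"type":"object","properties":{"targets":{"type":"array","items":{"type":"array","items":{"type":"array","items":{"type":"number"}}}},"force":{"type":"number"}},"required":["targets"]}

```bash
ls; mkdir -p pics; cat > h.py <<'E'
import numpy as np, cv2
from plant import r
def snap(n,save=None):
    p=r.snapshot(n)
    if save: cv2.imwrite('pics/'+save,p['frame'][:,:,::-1])
    return p
def ray(p,rc):
    u=cv2.undistortPoints(np.array([[[rc[1],rc[0]]]],float),np.array(p['K']),np.array(p['D']))[0,0]
    T=np.array(p['T']); return T[:3,3], T[:3,:3]@np.array([u[0],-u[1],-1.])
def at(p,rc,z=0.):
    o,d=ray(p,rc); return o+d*(z-o[2])/d[2]
def proj(p,X):
    T=np.array(p['T']); X=(np.atleast_2d(X)-T[:3,3])@T[:3,:3]; X=X*[1,-1,-1]
    return cv2.projectPoints(X,np.zeros(3),np.zeros(3),np.array(p['K']),np.array(p['D']))[0][:,0,::-1]
def tri(p,a,q,b):
    o1,d1=ray(p,a);o2,d2=ray(q,b);A=np.c_[d1,-d2];t=np.linalg.lstsq(A,o2-o1,rcond=None)[0]
    return (o1+d1*t[0]+o2+d2*t[1])/2
E
python3 - <<'E'
from h import *
a=snap('scene','scene.png');b=snap('side','side.png')
cv2.imwrite('pics/both.png',np.hstack([a['frame'],b['frame']])[:,:,::-1])
for n in ['giftbox','backstop','backstop_top','bay','window','window_post','jar_tall','jar_wide','can','weight','tin','scoop','carton']:
    for nm,p in (('scene',a),('side',b)):
        print(n,nm,[(np.round(d['centre']).tolist(),round(d['score'],2),np.round(at(p,d['centre'],0.02)[:2],3).tolist()) for d in r.find_in(p,n)[:4]])
print(a['T'],b['T'],r.finger_overhang,r.get_state())
E
```

```text
pics
giftbox scene [([236.0, 260.0], 0.84, [0.477, 0.06]), ([141.0, 278.0], 0.66, [0.325, 0.489]), ([175.0, 221.0], 0.63, [0.238, 0.243])]
giftbox side [([385.0, 212.0], 0.97, [0.31, 0.496]), ([326.0, 324.0], 0.9, [0.236, 0.26]), ([245.0, 286.0], 0.68, [0.462, 0.08])]
backstop scene [([192.0, 298.0], 0.7, [0.5, 0.271]), ([276.0, 182.0], 0.67, [0.361, -0.146]), ([165.0, 324.0], 0.65, [0.524, 0.428])]
backstop side [([283.0, 226.0], 0.79, [0.475, 0.284])]
backstop_top scene [([187.0, 300.0], 0.82, [0.496, 0.293]), ([213.0, 388.0], 0.69, [0.773, 0.294])]
backstop_top side [([282.0, 227.0], 0.82, [0.474, 0.282]), ([314.0, 157.0], 0.22, [0.515, 0.443])]
bay scene [([355.0, 181.0], 0.96, [0.482, -0.317])]
bay side [([181.0, 357.0], 0.71, [0.5, -0.358])]
window scene [([309.0, 210.0], 0.72, [0.478, -0.195]), ([298.0, 301.0], 0.54, [0.658, -0.076])]
window side [([193.0, 339.0], 0.71, [0.503, -0.247])]
window_post scene []
window_post side [([190.0, 337.0], 0.87, [0.516, -0.261])]
jar_tall scene [([213.0, 386.0], 0.9, [0.769, 0.292])]
jar_tall side [([216.0, 155.0], 0.81, [0.824, 0.194])]
ja
[... 1309 characters left out ...]
 'q': array([ 1.16079783,  0.68908426, -0.19460216,  1.56530389,  0.15729525,
        0.90246645, -0.21511675]), 'qd': array([-1.59363441e-03, -7.10891745e-04, -4.45837258e-05,  7.05958059e-04,
       -3.59817801e-04, -5.58666964e-04, -1.38882946e-03]), 'joint_torque': array([-1.91454169e-04, -5.27491093e+01, -1.26721021e+00, -1.53740501e+01,
       -5.19189925e-02, -5.93702043e-04,  2.30971210e-06]), 'tool_pos': array([ 0.26839864, -0.56447013,  0.24975156]), 'eef_rot': array([ 8.45392638e-01, -5.34145377e-01,  5.66279244e-05,  2.22991782e-05]), 'contact_force': array([1.01735559, 0.48245393, 0.28484885]), 'moment': array([0.01396255, 0.00217816, 0.03299472]), 'opening': 1.0001539955406207}
```

View images.

View pics/scene.png

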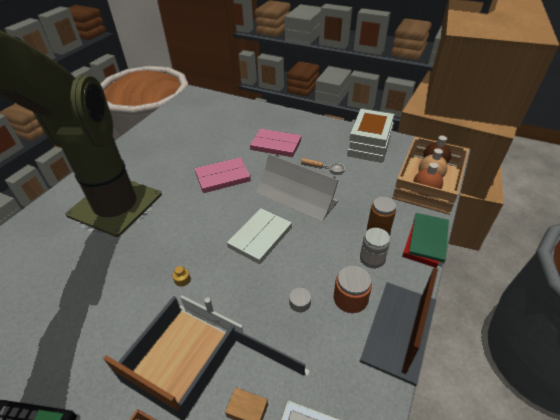

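View pics/side.png

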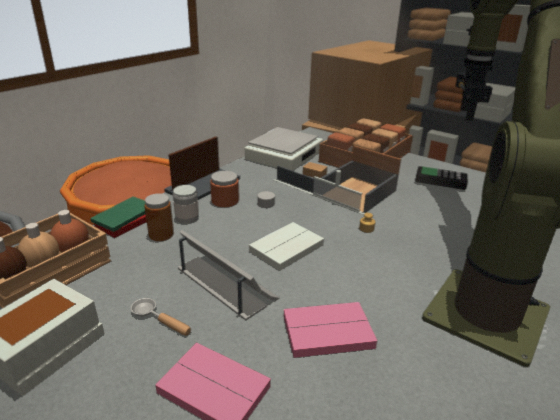

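```bash
python3 - <<'E'
import cv2
a=cv2.imread('pics/scene.png');b=cv2.imread('pics/side.png')
cv2.imwrite('pics/c1.png',cv2.resize(a[150:265,220:345],None,fx=5,fy=5,interpolation=cv2.INTER_CUBIC))
cv2.imwrite('pics/c2.png',cv2.resize(a[290:415,100:315],None,fx=3.7,fy=3.7,interpolation=cv2.INTER_CUBIC))
E
```

```text
(no output)
```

View pics/c1.png

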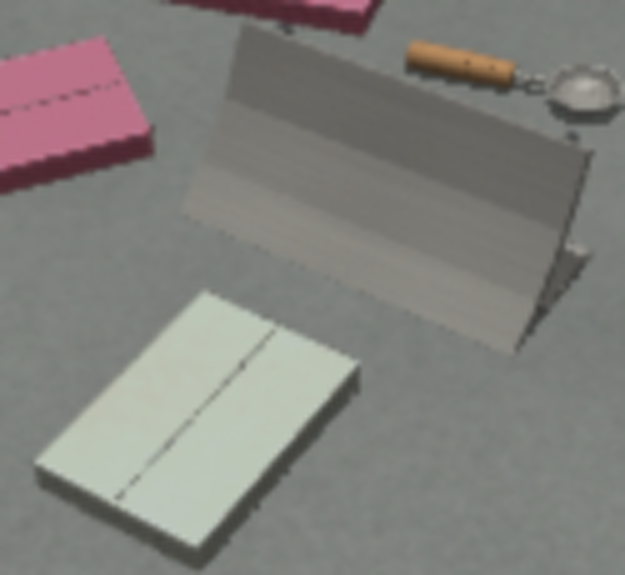

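View pics/c2.png

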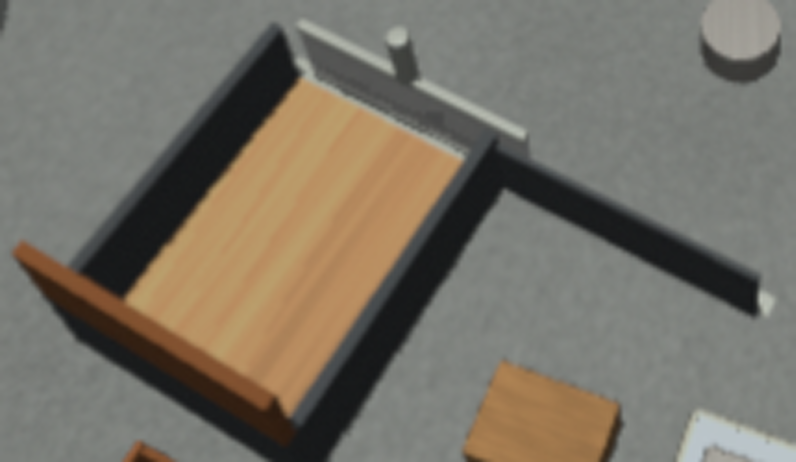

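```bash
cat > m.py <<'E'
from h import *
import pickle
E
python3 - <<'E'
from h import *
p=snap('scene')
def A(x,y,s,ox,oy,z): return at(p,[oy+(y+.5)/s-.5,ox+(x+.5)/s-.5],z)[:2]
g=np.array([A(*c,5,220,150,.022) for c in [(205,292),(358,365),(200,548),(38,465)]])
print('box',g.round(3).tolist(),g.mean(0).round(4)); 
d=(g[0]+g[1]-g[2]-g[3])/2;w=(g[1]-g[0]+g[2]-g[3])/2
print(np.linalg.norm(d),np.linalg.norm(w),np.arctan2(d[1],d[0]),np.arctan2(w[1],w[0])+np.pi/2)
t=[A(*c,5,220,150,0) for c in [(183,212),(515,353)]];u=[A(*c,5,220,150,.1) for c in [(240,25),(592,152)]]
print('toe',t,'top',u,np.linalg.norm(t[1]-t[0]),np.linalg.norm(u[1]-u[0]))
for e in (t,u):
    v=e[1]-e[0];print('yaw',np.arctan2(v[1],v[0])+np.pi/2,(e[0]+e[1])/2)
B=lambda c,z:A(*c,3.7,100,290,z)
for n,c,z in [('wallL',(277,25),.06),('wallR',(492,138),.06),('post',(400,35),.107),('gend',(758,272),.05),('panL',(300,22),.062),('panR',(527,133),.062),('backR',(292,428),.06),('backL',(72,265),.06)]: print(n,B(c,z).round(4))
E
```

```text
box [[0.428, 0.156], [0.535, 0.139], [0.515, -0.016], [0.408, -0.002]] [0.4714 0.0692]
0.1574770835859222 0.1078931257608358 1.4414666843023272 1.4293135770402128
toe [array([0.37003471, 0.23419325]), array([0.60607193, 0.20530948])] top [array([0.37867928, 0.30608643]), array([0.61768547, 0.28034443])] 0.23779789305383198 0.2403884624368169
yaw 1.4490321505082928 [0.48805332 0.21975137]
yaw 1.4635055967203592 [0.49818238 0.29321543]
wallL [ 0.4028 -0.2196]
wallR [ 0.5634 -0.2295]
post [ 0.4993 -0.216 ]
gend [ 0.7328 -0.2327]
panL [ 0.4157 -0.2127]
panR [ 0.581 -0.219]
backR [ 0.5533 -0.4102]
backL [ 0.3935 -0.3922]
```

>>> move_arm(targets=[[[0,0,0.135,0.024,0.043,0,0],[0,0,0.135,0.024,0.043,0,0],[0,0,0.135,0.024,0.043,0,0],[0,0,0.135,0.024,0.043,0,0],[0,0,0.135,0.024,0.043,-0.02,0]]])

```text
clock: 1.95
tool_pos: [0.3849, -0.3553, 0.233]
eef_rot: [0.975, -0.22, 0.005, 0.005]
contact_force: [0.8, -0.3, -0.5]
opening: 0.567
```

>>> move_arm(targets=[[[0,0,0.135,0.024,0.043,-0.02,0],[0,0,0.135,0.024,0.043,-0.02,0],[0,0,0.135,0.024,0.043,0,0]]])

```text
clock: 2.25
tool_pos: [0.4536, -0.2303, 0.1947]
eef_rot: [1.0, -0.012, 0.006, 0.004]
contact_force: [-0.2, -1.5, 0.3]
opening: 0.297
```

```bash
python3 - <<'E'
from h import *
p=snap('wrist','w1.png')
s=r.get_state();print(s['clock'],s['tool_pos'],s['eef_rot'],s['q'],s['contact_force'])
for n in ['window_post']: print(n,[(d['centre'],d['score'],at(p,d['centre'],.107)) for d in r.find_in(p,n)])
E
```

```text
2.3 [ 0.46021969 -0.22031096  0.19628293] [ 9.99943790e-01 -2.36028448e-03  1.03318922e-02  3.13147411e-04] [ 0.62988473  0.64087561 -0.43220064  1.97326495  0.44984553  0.60013851
 -0.10306863] [3.47805208 6.45889522 0.21271357]
window_post [([183.4, 334.4], 0.64, array([ 0.49139948, -0.20411471,  0.107     ]))]
```

View pics/w1.png

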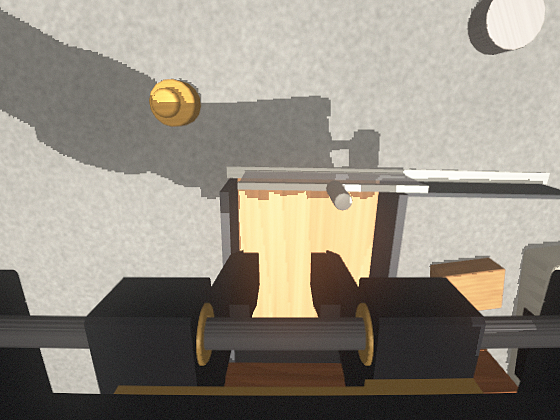

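```bash
python3 - <<'E'
from h import *
p=snap('wrist')
s=r.get_state();print(s['clock'],s['tool_pos'],s['eef_rot'],s['opening'])
f=p['frame'];cv2.imwrite('pics/w2.png',f[:,:,::-1])
for n in ['window_post']: print(n,[(d['centre'],d['score']) for d in r.find_in(p,n)])
for q,z in [((200,342),.107),((188,229),.062),((183,225),.06),((193,378),.06),((193,406),.06)]: print(q,at(p,q,z))
print(p['T'])
E
```

```text
2.4 [ 0.45660624 -0.228059    0.19659212] [ 0.99990353 -0.01040615  0.00865463  0.00312122] 0.16114710135755983
window_post [([189.9, 330.4], 0.93)]
(200, 342) [ 0.50346433 -0.21019872  0.107     ]
(188, 229) [ 0.41403663 -0.2103581   0.062     ]
(183, 225) [ 0.41053769 -0.20631809  0.06      ]
(193, 378) [ 0.54490382 -0.21777462  0.06      ]
(193, 406) [ 0.57007707 -0.21822298  0.06      ]
[[ 0.99971414  0.01896866 -0.01455461  0.45763533]
 [-0.01372239  0.95371427  0.30040105 -0.14622633]
 [ 0.01957915 -0.30011545  0.95370193  0.33107942]
 [ 0.          0.          0.          1.        ]]
```

>>> move_arm(targets=[[[0,0,0,0.003,0.011,-0.04,0],[0,0,0,0,0,-0.045,0],[0,0,0,0,0,-0.022,0],[0,0,0,0.02,-0.001,0,0],[0,0,0,0.035,-0.0015,0,0]]])

```text
clock: 2.95
tool_pos: [0.5045, -0.2341, 0.0864]
eef_rot: [1.0, -0.024, 0.003, 0.009]
contact_force: [-2.9, -0.5, 0.5]
opening: 0.011
```

>>> move_arm(targets=[[[0,0,0,0.035,-0.0015,0,0],[0,0,0,0.035,-0.0015,0,0],[0,0,0,0.03,-0.001,0,0]]])

```text
clock: 3.25
tool_pos: [0.6024, -0.2474, 0.0859]
eef_rot: [0.999, -0.031, -0.001, 0.012]
contact_force: [0.4, 0.1, -0.5]
opening: 0.005
```

```bash
python3 - <<'E'
from h import *
p=snap('wrist','w3.png')
s=r.get_state();print(s['clock'],s['tool_pos'],s['eef_rot'],s['contact_force'])
for n in ['window_post']: print(n,[(d['centre'],d['score'],at(p,d['centre'],.1)) for d in r.find_in(p,n)])
E
```

```text
3.3 [ 0.60819816 -0.24726507  0.08641537] [ 0.99945633 -0.03052032  0.00340573  0.01199816] [ 5.39274165 -1.00326236  0.12618116]
window_post [([205.7, 172.8], 0.67, array([ 0.56155898, -0.20264805,  0.1       ]))]
```

View pics/w3.png

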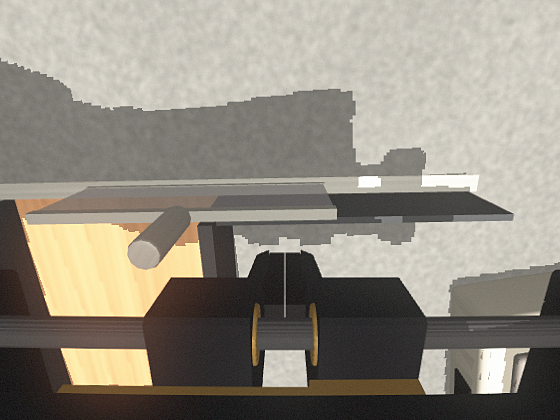

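```bash
python3 - <<'E'
from h import *
p=snap('wrist')
s=r.get_state();print(s['clock'],s['tool_pos'],s['eef_rot'])
print(at(p,(256,143),.107),at(p,(215,336),.062),at(p,(215,28),.062))
E
```

```text
3.4 [ 0.6025257  -0.24652007  0.08566856] [ 9.99475431e-01 -3.01144954e-02  3.61844108e-05  1.19154437e-02]
[ 0.55188156 -0.21971188  0.107     ] [ 0.634458   -0.22385841  0.062     ] [ 0.47164261 -0.21370156  0.062     ]
```

>>> move_arm(targets=[[[0.02,0,0,0,0,0.045,0],[0,0,0,-0.045,0.012,0.01,0],[0,0,0,-0.045,0.015,0,0],[0,0,0,0,0,0,0]]])

```text
clock: 3.8
tool_pos: [0.5034, -0.2254, 0.1402]
eef_rot: [0.999, -0.036, -0.005, 0.003]
contact_force: [0.2, -0.1, 0.7]
opening: 0.012
```

>>> move_arm(targets=[[[0,0,0,0,0.008,-0.02,0],[0,0,0,0,0,-0.033,0],[0,0,0,0,0,0,0]]])

```text
clock: 4.1
tool_pos: [0.4964, -0.2223, 0.0881]
eef_rot: [0.999, -0.04, -0.008, 0.006]
contact_force: [-1.5, -0.0, 0.2]
opening: 0.008
```

>>> move_arm(targets=[[[0,-0.01,0.03,0.02,0.005,0,0],[0,0,0.01,0.025,0.002,0,0],[0,0,0.01,0.025,0.002,0,0]]])

```text
clock: 4.4
tool_pos: [0.5574, -0.2189, 0.0893]
eef_rot: [1.0, -0.018, -0.011, 0.008]
contact_force: [-2.2, -2.1, -1.0]
opening: 0.006
```

>>> move_arm(targets=[[[0,0,0,0.025,0,0,0],[0,0,0,0.025,0,0,0],[0,0,0,0.02,0,0,0]]])

```text
clock: 4.7
tool_pos: [0.623, -0.2223, 0.0916]
eef_rot: [1.0, -0.021, -0.017, 0.009]
contact_force: [-3.4, 1.0, -0.9]
opening: 0.006
```

>>> move_arm(targets=[[[0,0,0,-0.005,0,0.045,0],[0.018,-0.034,0,-0.03,0.02,0.04,0.5],[0,0,0,-0.04,0.043,0,0.5],[0,0,-0.03,-0.04,0.045,0,0.5],[0,0,-0.03,-0.04,0.045,0,0.5]]])

```text
clock: 5.2
tool_pos: [0.4816, -0.0928, 0.1778]
eef_rot: [0.998, -0.062, 0.002, -0.0]
contact_force: [1.3, 1.9, -0.7]
opening: 0.345
```

>>> move_arm(targets=[[[0,0,0,-0.02,0.025,0,0.5],[0,0,0,0,0,0,0.5],[0,0,0,0,0,0,0.5]]])

```text
clock: 5.5
tool_pos: [0.4545, -0.0651, 0.182]
eef_rot: [0.998, -0.06, 0.001, 0.001]
contact_force: [0.5, 0.1, 0.6]
opening: 0.496
```

```bash
python3 - <<'E'
from h import *
p=snap('wrist');w=snap('scene')
s=r.get_state();print(s['clock'],s['tool_pos'],s['eef_rot'],s['contact_force'],s['opening'])
cv2.imwrite('pics/w4.png',np.hstack([cv2.resize(p['frame'],(400,300)),cv2.resize(w['frame'][140:420,80:430],(375,300))])[:,:,::-1])
cv2.imwrite('pics/w4f.png',p['frame'][:,:,::-1])
import pickle;pickle.dump(p,open('p4.pkl','wb'))
E
```

```text
5.6 [ 0.45528952 -0.06548352  0.18153284] [ 9.98132574e-01 -6.10709230e-02  1.17094605e-03  5.79035415e-04] [ 0.1364791   0.15399654 -0.33851567] 0.4970949590303203
```

View pics/w4.png

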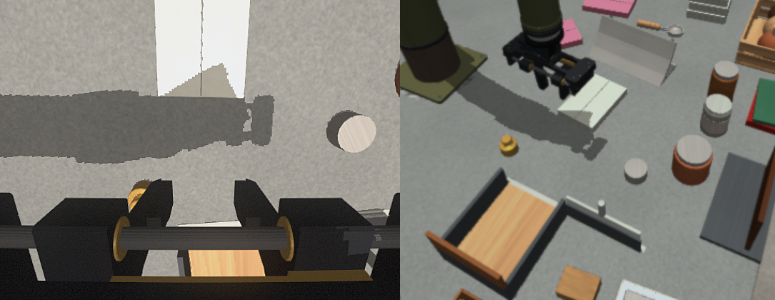

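```bash
python3 - <<'E'
from h import *
import pickle
p=pickle.load(open('p4.pkl','rb'))
g=p['frame'].astype(int).min(2)
for row in (60,100): 
    m=np.where(g[row,150:420]>200)[0]+150; print(row,m.min(),m.max(),at(p,(row,m.min()),.022),at(p,(row,m.max()),.022))
for c in (225,260,300,335): 
    m=np.where(g[:160,c]>150)[0]; print(c,m.max(),g[90:145:5,c].tolist(),at(p,(m.max(),c),.022))
E
```

```text
60 219 345 [0.41429514 0.05947193 0.022     ] [0.52066357 0.04652882 0.022     ]
100 220 343 [0.40942233 0.02742608 0.022     ] [0.5166943  0.01435383 0.022     ]
225 133 [234, 236, 238, 237, 237, 237, 238, 236, 237, 95, 99] [ 0.40887217 -0.00107286  0.022     ]
260 133 [239, 238, 238, 239, 238, 149, 150, 149, 148, 121, 102] [ 0.44026851 -0.00495155  0.022     ]
300 134 [243, 152, 150, 157, 156, 148, 151, 150, 151, 148, 92] [ 0.47603168 -0.01020623  0.022     ]
335 136 [235, 239, 238, 237, 237, 238, 238, 238, 237, 239, 100] [ 0.50734302 -0.01576718  0.022     ]
```

>>> move_arm(targets=[[[0,0,0,0.002,0.015,-0.05,0.5],[0,0,0,0,0.015,-0.05,0.5],[0,0,0,0,0,-0.04,0.5],[0,0,0,0,0,-0.02,0.5],[0,0,0,0,0,0,0.5]]])

```text
clock: 6.1
tool_pos: [0.4671, -0.0437, 0.0306]
eef_rot: [0.998, -0.068, 0.007, 0.003]
contact_force: [-0.5, -0.3, 0.6]
opening: 0.5
```

>>> move_arm(targets=[[[0,0,0.01,-0.009,0,-0.011,0.5],[0,0,0,0,0.012,-0.002,0.5],[0,0,0,0.002,0.02,0,0.5]]])

```text
clock: 6.4
tool_pos: [0.4695, -0.0186, 0.0267]
eef_rot: [0.997, -0.072, 0.009, 0.007]
contact_force: [0.3, 1.3, 0.2]
opening: 0.499
```

>>> move_arm(targets=[[[0,0,0.02,-0.012,-0.006,-0.012,0.5],[0.01,0.01,0,-0.005,0,-0.004,0.5],[0,0,0,0,0,0,0.5]]])

```text
clock: 6.7
tool_pos: [0.4536, -0.0193, 0.0166]
eef_rot: [0.998, -0.066, -0.008, 0.002]
contact_force: [0.5, -0.4, 0.4]
opening: 0.504
```

>>> move_arm(targets=[[[0,0,0,0.004,0.02,0,0.5],[0,0,0,0.003,0.022,0,0.5],[0,0,0,0.003,0.022,0,0.5],[0,0,0,0.003,0.018,0,0.5]]])

```text
clock: 7.1
tool_pos: [0.4687, 0.0544, 0.018]
eef_rot: [0.997, -0.075, -0.007, 0.007]
contact_force: [-0.2, -3.1, 0.4]
opening: 0.501
```

>>> move_arm(targets=[[[0,0,0.01,0.002,0.016,0,0.5],[0,0,0.01,0.002,0.016,0,0.5],[0,0,0.005,0.002,0.016,0,0.5],[0,0,0.005,0.002,0.016,0,0.5]]])

```text
clock: 7.5
tool_pos: [0.4774, 0.1146, 0.0183]
eef_rot: [0.998, -0.063, -0.008, 0.013]
contact_force: [0.1, -4.2, -1.3]
opening: 0.501
```

>>> move_arm(targets=[[[0.01,0,0,0.001,0.016,-0.001,0.5],[0.005,0,0,0.001,0.016,0,0.5],[0,0,0,0.001,0.016,0,0.5]]])

```text
clock: 7.8
tool_pos: [0.4805, 0.1677, 0.0171]
eef_rot: [0.998, -0.063, -0.008, 0.004]
contact_force: [-0.5, -1.4, -1.2]
opening: 0.497
```

```bash
python3 - <<'E'
from h import *
s=r.get_state();print(s['clock'],s['tool_pos'],s['eef_rot'],s['contact_force'],s['moment'])
a=snap('scene');b=snap('side')
cv2.imwrite('pics/s5.png',np.hstack([cv2.resize(a['frame'][110:290,190:390],(400,360)),cv2.resize(b['frame'][160:340,140:340],(400,360))])[:,:,::-1])
E
```

```text
7.8 [0.48051744 0.16771585 0.01711522] [ 0.99797997 -0.06286406 -0.00832452  0.00384479] [-0.46304294 -1.44027187 -1.19821943] [-0.2806829  -0.08619973 -0.00458303]
```

View pics/s5.png

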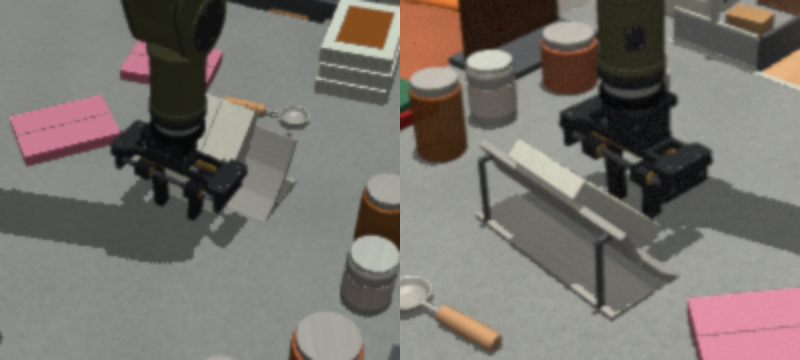

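>>> move_arm(targets=[[[0,0,0,0.001,0.012,0,0.5],[0,0,0,0.001,0.01,0,0.5],[0,0,0,0,0.004,0,0.5],[0,0,0,0,0,0,0.5]]])

```text
clock: 8.3
tool_pos: [0.4822, 0.1887, 0.0175]
eef_rot: [0.998, -0.064, -0.008, 0.012]
contact_force: [0.2, -0.3, 0.6]
opening: 0.499
```

>>> move_arm(targets=[[[0,0,0,0.001,0.006,0,0.5],[0,0,0,0,0.003,0,0.5],[0,0,0,0,0,0,0.5]]])

```text
clock: 8.6
tool_pos: [0.4822, 0.1888, 0.0174]
eef_rot: [0.998, -0.066, -0.009, 0.021]
contact_force: [0.3, -1.0, 0.6]
opening: 0.496
```

```bash
python3 - <<'E'
from h import *
s=r.get_state();print(s['clock'],s['tool_pos'],s['contact_force'])
b=snap('side');a=snap('scene')
cv2.imwrite('pics/s6.png',np.hstack([cv2.resize(a['frame'][110:240,240:370],(390,390)),cv2.resize(b['frame'][200:330,170:300],(390,390),interpolation=cv2.INTER_CUBIC)])[:,:,::-1])
# expected raised-edge line on side view
O=np.array([.488,.220,0]);X=np.array([.116,.993,0]);Y=np.array([-.993,.116,0]);Z=np.array([0,0,1])
for x,z in [(.099,.126),(.082,.139)]:
    for y in(-.055,.055): q=O+X*x+Y*y+Z*z; print(x,y,'side',proj(b,q)[0].round(1),'crop',((proj(b,q)[0]-[200,170])*3).round()[::-1])
E
```

```text
8.6 [0.48215368 0.18876257 0.01736697] [ 0.2902696  -1.04781009  0.57173393]
0.099 -0.055 side [235.2 187.9] crop [ 54. 106.]
0.099 0.055 side [256.8 221.2] crop [153. 170.]
0.082 -0.055 side [227.1 194. ] crop [72. 81.]
0.082 0.055 side [248.  227.5] crop [172. 144.]
```

View pics/s6.png

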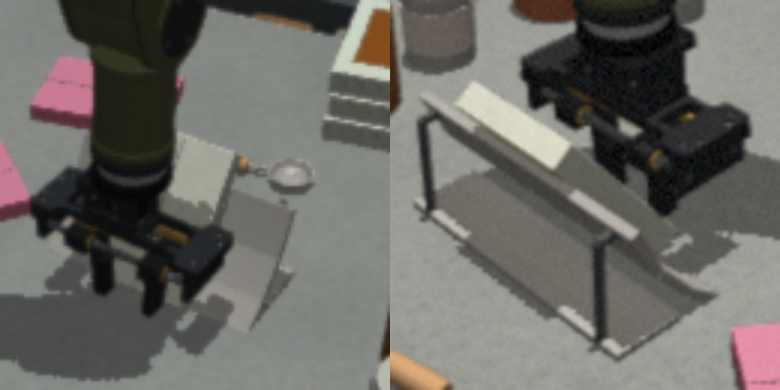

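>>> move_arm(targets=[[[0,0,0,0,-0.015,0,0.5],[0.02,0,0,0,-0.025,0,0.5],[0.01,0,0,0,-0.02,0.02,0.5],[0,0,0,0.003,0,0.05,0.5],[0,0,0,0.003,0,0.05,0.5]]])

```text
clock: 9.2
tool_pos: [0.4853, 0.1296, 0.1352]
eef_rot: [0.998, -0.063, -0.015, 0.002]
contact_force: [1.2, 0.8, 0.3]
opening: 0.496
```

>>> move_arm(targets=[[[0,0,0,0.002,0,0.05,0.5],[0,0,0,0.004,0,0.05,0.5],[0,0,0,0.005,0.04,0.01,0.5],[0,0,0,0.005,0.045,0,0.5],[0,0,0,0.005,0.045,0,0.5]]])

```text
clock: 9.7
tool_pos: [0.5128, 0.2536, 0.254]
eef_rot: [0.997, -0.073, -0.007, -0.001]
contact_force: [-0.2, 0.2, 0.6]
opening: 0.501
```

```bash
python3 - <<'E'
from h import *
s=r.get_state();print(s['clock'],s['tool_pos'],s['eef_rot'],s['q'])
b=snap('side','s7.png')
# brightness of end-face / top strip at raised end vs earlier: compare with s6 crop
c=cv2.resize(b['frame'][200:330,170:300],(390,390),interpolation=cv2.INTER_CUBIC)[:,:,::-1]
o=cv2.imread('pics/s6.png')[:,390:]
print(np.abs(c.astype(int)-o)[60:180,40:180].mean(), c[115,110],o[115,110],c[130,140],o[130,140])
E
```

```text
9.7 [0.51284051 0.25358286 0.25404249] [ 0.99730476 -0.07299323 -0.00729013 -0.00143242] [-0.09838711  0.71055582 -0.77181844  1.69642529  0.56313002  0.98123684
 -1.22167479]
36.218670634920635 [122 135 136] [197 217 218] [124 135 136] [201 218 220]
```

```bash
python3 - <<'E'
from h import *
b=cv2.imread('pics/s7.png');p=snap('wrist');a=snap('scene')
print(r.get_state()['clock'])
cv2.imwrite('pics/s8.png',np.hstack([cv2.resize(b[190:340,160:310],(400,400),interpolation=cv2.INTER_CUBIC),cv2.resize(p['frame'][:,:,::-1],(400,400))]))
cv2.imwrite('pics/s8a.png',a['frame'][:,:,::-1])
E
```

```text
9.85
```

View pics/s8.png

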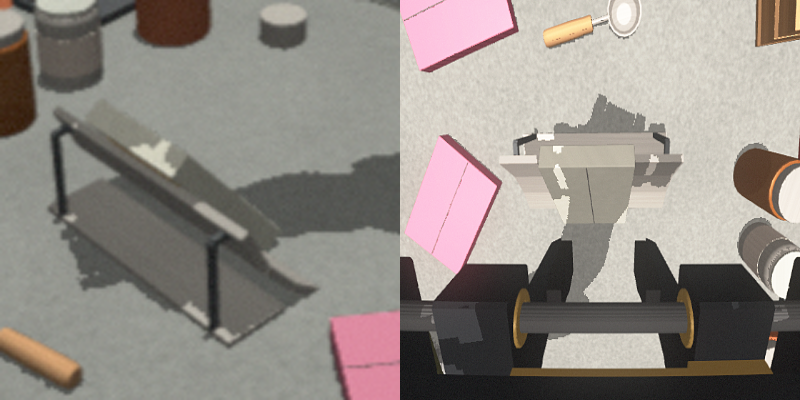

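>>> move_arm(targets=[[[0,0,0.015,-0.003,0.045,0,0.5],[0,0,0.015,-0.003,0.042,0,0.5],[0,0,0,0,0.008,0,0.5],[0,0,0,0,0,0,0.5]]])

```text
clock: 10.25
tool_pos: [0.5072, 0.3467, 0.2511]
eef_rot: [0.998, -0.057, -0.008, 0.0]
contact_force: [-0.1, -0.6, 0.4]
opening: 0.496
```

>>> move_arm(targets=[[[0,0,0,0,0.003,-0.045,0.5],[0,0,0,0,0.002,-0.045,0.5],[0,0,0,0,0,-0.03,0.5],[0,0,0,0,0,0,0.5]]])

```text
clock: 10.65
tool_pos: [0.5112, 0.3419, 0.1282]
eef_rot: [0.998, -0.062, -0.005, 0.002]
contact_force: [-0.1, -1.5, -0.3]
opening: 0.502
```

>>> move_arm(targets=[[[0,0,0,-0.003,-0.008,-0.006,0.5],[0,0,0,-0.001,-0.009,0,0.5],[0,0,0,-0.001,-0.007,0,0.5],[0,0,0,-0.001,-0.006,0.001,0.5],[0,0,0,-0.001,-0.006,0.001,0.5]]])

```text
clock: 11.15
tool_pos: [0.508, 0.3013, 0.1296]
eef_rot: [0.998, -0.065, -0.002, -0.0]
contact_force: [1.0, 1.7, 0.7]
opening: 0.5
```

>>> move_arm(targets=[[[0,0,0,-0.001,-0.006,0.001,0.5],[0,0,0,-0.001,-0.006,0.001,0.5],[0,0,0,-0.001,-0.006,0.001,0.5],[0,0,0,-0.001,-0.006,0.001,0.5],[0,0,0,-0.001,-0.006,0.001,0.5]]])

```text
clock: 11.65
tool_pos: [0.5034, 0.2687, 0.1366]
eef_rot: [0.998, -0.065, -0.001, -0.0]
contact_force: [-0.0, -0.2, -0.3]
opening: 0.504
```

>>> move_arm(targets=[[[0,0,0,-0.001,-0.006,0.001,0.5],[0,0,0,-0.001,-0.006,0.001,0.5],[0,0,0,-0.001,-0.006,0.001,0.5],[0,0,0,-0.001,-0.006,0,0.5],[0,0,0,-0.001,-0.006,0,0.5]]])

```text
clock: 12.15
tool_pos: [0.4977, 0.2354, 0.1396]
eef_rot: [0.998, -0.065, -0.002, 0.0]
contact_force: [-0.1, -0.4, -0.8]
opening: 0.501
```

```bash
python3 - <<'E'
from h import *
print(r.get_state()['clock'])
b=snap('side');a=snap('scene')
cv2.imwrite('pics/s9.png',np.hstack([cv2.resize(b['frame'][160:340,140:320],(400,400),interpolation=cv2.INTER_CUBIC),cv2.resize(a['frame'][110:270,210:370],(400,400))])[:,:,::-1])
E
```

```text
12.15
```

View pics/s9.png

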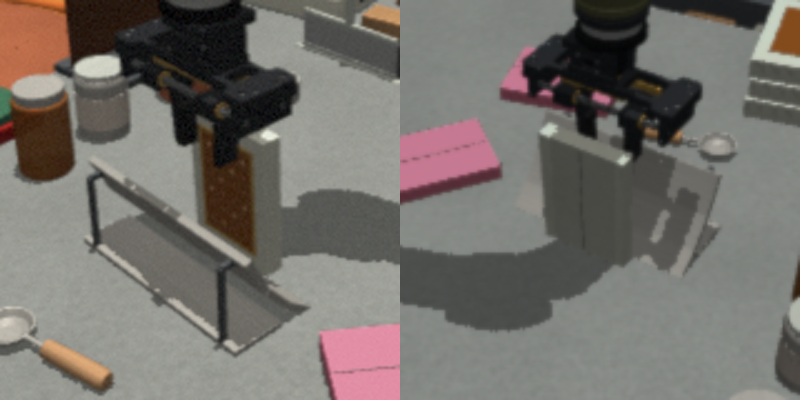

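>>> move_arm(targets=[[[0,0,0,-0.001,-0.006,0,0.5],[0,0,0,-0.001,-0.006,0,0.5],[0,0,0,-0.001,-0.006,0,0.5],[0,0,0,-0.001,-0.006,0,0.5],[0,0,0,-0.001,-0.006,0,0.5]]])

```text
clock: 12.75
tool_pos: [0.4923, 0.2036, 0.1395]
eef_rot: [0.998, -0.065, -0.002, 0.0]
contact_force: [-0.4, 0.5, 0.4]
opening: 0.501
```

>>> move_arm(targets=[[[0,0,0,0,-0.006,0,0.5],[0,0,0,0,-0.005,0,0.5],[0,0,0,0,0,0,0.5],[0,0,0,0,0,0,0.5],[0,0,0,0,0,0,0.5]]])

```text
clock: 13.25
tool_pos: [0.4924, 0.1902, 0.1395]
eef_rot: [0.998, -0.066, -0.002, 0.0]
contact_force: [0.4, -0.2, -1.4]
opening: 0.499
```

```bash
python3 - <<'E'
from h import *
s=r.get_state();print(s['clock'],s['tool_pos'],s['contact_force'])
p=snap('wrist','w10.png');a=snap('scene','a10.png')
for nm,q in (('w',p),('s',a)): print(nm,[(d['centre'],round(d['score'],2),at(q,d['centre'],.022)) for d in r.find_in(q,'giftbox')])
hsv=cv2.cvtColor(a['frame'],cv2.COLOR_RGB2HSV)
m=((hsv[:,:,0]>8)&(hsv[:,:,0]<25)&(hsv[:,:,1]>110)).astype(np.uint8)
n,l,st,c=cv2.connectedComponentsWithStats(m)
for i in range(1,n):
    if st[i,4]>80: print(st[i],at(a,c[i][::-1],.022)[:2])
E
```

```text
13.25 [0.4923583  0.19021732 0.13946941] [ 0.39316684 -0.20799329 -1.41616058]
w [([160.6, 19.6], 0.74, array([0.28512287, 0.25819776, 0.022     ])), ([257.8, 277.0], 0.66, array([0.47994053, 0.14629857, 0.022     ]))]
s [([176.5, 224.3], 0.97, array([0.2534436 , 0.23661369, 0.022     ])), ([226.0, 267.1], 0.86, array([0.47863208, 0.09848461, 0.022     ]))]
[ 158    0  104   99 5673] [-0.38973165  1.08622777]
[268   0  22  27 295] [-0.27332548  1.74545671]
[  393     0   167   250 23976] [0.93329883 0.99640412]
[ 69   5  19  22 211] [-1.39349441  1.21894002]
[324  17  18  24 357] [0.13136572 1.57862381]
[ 55  18  18  26 254] [-1.24720527  0.976378  ]
[ 392   19   39   40 1168] [0.55168912 1.59848243]
[360  22  20  25 396] [0.33761886 1.57779554]
[ 24  31  23  27 382] [-1.22197511  0.75955819]
[300  64  19  32 311] [0.25397243 0.95978886]
[ 106   71   74   35 1875] [-0.38958444  0.60766903]
[353  83  17  20 263] [0.48949721 0.94255653]
[386  90  19  21 287] [0.63399112 0.94200895]
[  0 102  45  38 972] [-0.63814581  0.20698431]
[359 113  28  21 412] [0.59897455 0.73658746]
[  0 126  15  27 255] [-0.58989931  0.08713865]
[ 51 158  18  22 235] [-0.2713844   0.04533788]
[ 22 177  21  23 269] [-0.27131452 -0.06387853]
[244 205  46  37 864] [0.47125255 0.10940482]
[368 205  28  28 376] [0.76111938 0.25427064]
[554 241   6  34 141] [1.20287589 0.31336049]
[173 266  17  20 250] [ 0.35811208 -0.14609152]
[403 268  34 105 803] [ 0.92594742 -0.02096873]
[334 276  38  37 614] [ 0.76641474 -0.03217721]
[ 104  312  120   98 4531] [ 0.47218823 -0.33375896]
[226 388  41  32 955] [ 0.65814083 -0.34776112]
[130 410  25  10 138] [ 0.48366728 -0.44964732]
```

```bash
cat > box.py <<'E'
from h import *
def fit(q,off=(0,0)):
    hsv=cv2.cvtColor(q['frame'],cv2.COLOR_RGB2HSV)
    m=((hsv[:,:,0]>5)&(hsv[:,:,0]<25)&(hsv[:,:,1]>100)).astype(np.uint8)
    n,l,st,c=cv2.connectedComponentsWithStats(m)
    best=None
    for i in range(1,n):
        if st[i,4]<300: continue
        ys,xs=np.where(l==i)
        w=np.array([at(q,(y,x),.022)[:2] for y,x in zip(ys,xs)])
        if .42<w[:,0].mean()<.53 and -.1<w[:,1].mean()<.25:
            print(len(w),cv2.minAreaRect((w*1000).astype(np.float32)),w.min(0),w.max(0))
E
python3 - <<'E'
from box import *
a=snap('scene');b=snap('side')
print(r.get_state()['clock']);fit(a);fit(b)
x=np.vstack([cv2.resize(q['frame'][s],(500,300),interpolation=cv2.INTER_CUBIC) for q,s in ((a,np.s_[180:270,200:350]),(b,np.s_[210:300,210:360]))])
cv2.imwrite('pics/s11.png',x[:,:,::-1])
E
```

```text
13.55
870 ((471.6357116699219, 112.84384155273438), (124.62287902832031, 78.30696868896484), 81.99301147460938) [0.42481963 0.04610196] [0.51664174 0.17745776]
912 ((471.1649169921875, 109.20869445800781), (124.33734893798828, 78.69049072265625), 82.5802993774414) [0.42595524 0.04459587] [0.516953   0.17401765]
```

>>> move_arm(targets=[[[0,0,0,-0.005,0.02,0,0.5],[0,0,0,0,0,0,0.5]]])

```text
clock: 13.75
tool_pos: [0.4874, 0.2106, 0.1394]
eef_rot: [0.998, -0.066, -0.002, 0.0]
contact_force: [0.1, -0.4, 0.6]
opening: 0.503
```

>>> move_arm(targets=[[[0,0,0,-0.001,0,-0.04,0.5],[0,0,0,0,0,-0.04,0.5],[0,0,0,0,0,0,0.5]]])

```text
clock: 14.05
tool_pos: [0.4884, 0.2096, 0.0586]
eef_rot: [0.998, -0.066, 0.001, 0.0]
contact_force: [-0.9, -0.5, 0.8]
opening: 0.499
```

>>> move_arm(targets=[[[0,0,0,-0.002,-0.001,-0.02,0.5],[0,0,0,0,0,-0.018,0.5],[0,0,0,0,0,0,0.5]]])

```text
clock: 14.35
tool_pos: [0.4883, 0.2076, 0.0224]
eef_rot: [0.998, -0.067, 0.002, 0.0]
contact_force: [-0.2, -0.2, -0.5]
opening: 0.501
```

>>> move_arm(targets=[[[0,0,0,-0.001,-0.01,-0.004,0.5],[0,0,0,-0.001,-0.015,0,0.5],[0,0,0,0,-0.02,0,0.5],[0,0,0,0,-0.02,0,0.5],[0,0,0.01,0,-0.02,0,0.5]]])

```text
clock: 14.85
tool_pos: [0.4886, 0.1191, 0.0237]
eef_rot: [0.998, -0.061, 0.005, -0.003]
contact_force: [0.0, -0.0, -0.3]
opening: 0.499
```

```bash
python3 - <<'E'
from box import *
a=snap('scene')
s=r.get_state();print(s['clock'],s['tool_pos'],s['contact_force']);fit(a)
E
```

```text
14.9 [0.48834836 0.11292334 0.02347233] [-0.30312275 -4.18944811 -0.38290721]
1002 ((470.6885986328125, 31.688907623291016), (124.85599517822266, 78.746826171875), 83.00333404541016) [ 0.42578096 -0.03433969] [0.51568358 0.09804871]
```

>>> move_arm(targets=[[[0,0,0.01,0,-0.02,-0.004,0.5],[0,0,0.015,0,-0.022,-0.002,0.5],[0,0,0.015,0,-0.022,0,0.5],[0,0,0.015,0,-0.022,0,0.5],[0,0,0.015,0,-0.022,0,0.5]]])

```text
clock: 15.4
tool_pos: [0.4888, -0.0001, 0.021]
eef_rot: [1.0, -0.028, 0.007, -0.001]
contact_force: [0.0, 0.3, -0.7]
opening: 0.497
```

```bash
python3 - <<'E'
from box import *
a=snap('scene')
s=r.get_state();print(s['clock'],s['tool_pos'],s['contact_force']);fit(a)
E
```

```text
15.45 [ 0.48818424 -0.00649485  0.02078243] [-0.12179092 -4.35410068 -0.20895729]
1262 ((475.3736572265625, -88.32291412353516), (124.46627807617188, 78.53443145751953), 86.75879669189453) [ 0.43333734 -0.15240352] [ 0.51728792 -0.02465061]
```

>>> move_arm(targets=[[[0,0,0.005,-0.001,-0.022,-0.001,0.5],[0,0,0,0,-0.022,0,0.5],[0,0,0,0,-0.022,0,0.5],[0,0,0,0,-0.022,0,0.5],[0,0,0,0,-0.022,0,0.5]]])

```text
clock: 15.95
tool_pos: [0.4867, -0.1183, 0.0225]
eef_rot: [1.0, -0.029, 0.008, -0.0]
contact_force: [1.3, 0.0, -0.9]
opening: 0.503
```

```bash
sed -i 's/-.1<w\[:,1\]/-.4<w[:,1]/' box.py; python3 - <<'E'
from box import *
a=snap('scene')
s=r.get_state();print(s['clock'],s['tool_pos'],s['eef_rot'],s['contact_force']);fit(a)
E
```

```text
16.0 [ 0.48587664 -0.12440594  0.02225098] [ 0.99945588 -0.03200415  0.00745823  0.00283913] [-0.42408411 -3.55450999 -0.25645752]
1599 ((472.6131286621094, -206.5187225341797), (124.69535064697266, 78.62543487548828), 86.70036315917969) [ 0.43091877 -0.26994374] [ 0.51494297 -0.14219142]
3583 ((437.4199523925781, -323.9899597167969), (206.2699737548828, 176.22918701171875), 0.5133970379829407) [ 0.33487503 -0.41122102] [ 0.54128409 -0.23497706]
```

>>> move_arm(targets=[[[0,0,0,0.001,-0.02,-0.002,0.5],[0,0,0,0.001,-0.022,0,0.5],[0,0,0,0.001,-0.022,0,0.5],[0,0,0,0.001,-0.018,0,0.5],[0,0,0,0,-0.01,0,0.5]]])

```text
clock: 16.5
tool_pos: [0.489, -0.2167, 0.0223]
eef_rot: [0.999, -0.033, 0.008, 0.001]
contact_force: [-0.6, 0.2, -0.1]
opening: 0.505
```

```bash
python3 - <<'E'
from h import *
a=snap('scene')
s=r.get_state();print(s['clock'],s['tool_pos'],s['eef_rot'],s['contact_force'])
a=snap('scene','a12.png');print(r.get_state()['tool_pos'])
E
```

```text
16.55 [ 0.48856805 -0.2187161   0.02219953] [ 0.99938336 -0.03417211  0.00783792  0.00193463] [-0.65472804 -1.15008254  0.16115299]
[ 0.48872517 -0.21721155  0.02220052]
```

>>> move_arm(targets=[[[0,0,0,0,-0.01,0,0.5],[0,0,0,0,-0.006,0,0.5],[0,0,0,0,0,0,0.5]]])

```text
clock: 16.9
tool_pos: [0.4888, -0.2301, 0.0229]
eef_rot: [0.999, -0.033, 0.008, 0.0]
contact_force: [0.3, 0.2, 0.1]
opening: 0.503
```

>>> move_arm(targets=[[[0,0,0,0,0.02,0,0.5],[0,0,0,0,0.01,0.045,0.5],[0,0,0,0,0.02,0.05,0.5],[0,0,0,0.03,0.02,0.05,0],[0,0,0,0.04,0.02,0.01,0]]])

```text
clock: 17.4
tool_pos: [0.5462, -0.1416, 0.1688]
eef_rot: [0.999, -0.033, 0.001, 0.001]
contact_force: [1.9, -2.0, -1.1]
opening: 0.336
```

>>> move_arm(targets=[[[0,0,0,0.045,0,0,0],[0,0,0,0.045,-0.01,0,0],[0,0,0,0.03,-0.02,0,0],[0,0,0,0.01,-0.02,0,0],[0,0,0,0,0,0,0]]])

```text
clock: 17.9
tool_pos: [0.6865, -0.1794, 0.1743]
eef_rot: [1.0, -0.026, 0.006, -0.001]
contact_force: [0.3, -0.4, -0.2]
opening: 0.005
```

```bash
python3 - <<'E'
from h import *
s=r.get_state();print(s['clock'],s['tool_pos'],s['eef_rot'])
a=snap('scene','a13.png');p=snap('wrist','w13.png')
print([(d['centre'],d['score'],at(p,d['centre'],.085)) for d in r.find_in(p,'window_post')])
print([(d['centre'],d['score'],at(a,d['centre'],.085)) for d in r.find_in(a,'window_post')])
x=np.hstack([cv2.resize(a['frame'][285:405,95:255],(480,360),interpolation=cv2.INTER_CUBIC),cv2.resize(p['frame'],(320,360))])
cv2.imwrite('pics/v12.png',x[:,:,::-1])
E
```

```text
17.9 [ 0.6864777  -0.17943818  0.17429613] [ 9.99641482e-01 -2.60282219e-02  6.20131201e-03 -9.91111521e-04]
[([247.5, 231.6], 0.74, array([ 0.64565158, -0.19686234,  0.085     ]))]
[([214.0, 385.7], 0.75, array([0.77482719, 0.21736052, 0.085     ])), ([341.4, 268.1], 0.66, array([ 0.65415511, -0.23755841,  0.085     ]))]
```

View pics/v12.png

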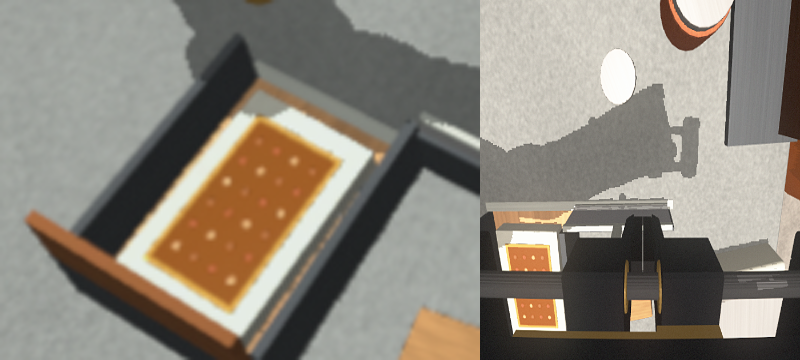

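```bash
python3 - <<'E'
from h import *
a=snap('scene')
print(r.get_state()['clock'])
g=np.array([at(a,(285+y/3,95+x/3),.022)[:2] for x,y in [(265,118),(342,158),(235,313),(147,258)]])
c=g.mean(0);print(g,c)
d=c-[.482,-.2235];print('bay x',d@[-.046,-.999],'y',d@[.999,-.046])
E
```

```text
18.15
[[ 0.44399023 -0.25495085]
 [ 0.51497184 -0.25769559]
 [ 0.51085501 -0.38227269]
 [ 0.43269911 -0.37792642]] [ 0.47562905 -0.31821139]
bay x 0.09490974010531715 y -0.002007857535663079
```

>>> move_arm(targets=[[[0,0,0,0.002,-0.04,0,0],[0,0,0,0,-0.005,-0.04,0],[0,0,0,0,0,-0.04,0],[0,0,0,0,0,-0.005,0],[0,0,0,0,0,0,0]]])

```text
clock: 18.65
tool_pos: [0.6854, -0.217, 0.0923]
eef_rot: [1.0, -0.019, 0.007, -0.003]
contact_force: [0.5, 0.3, 1.2]
opening: 0.004
```

>>> move_arm(targets=[[[0,0,0,0,-0.007,0,0],[0,0,0,-0.02,-0.001,-0.002,0],[0,0,0,-0.025,0.001,0,0],[0,0,0,-0.025,0.001,0,0]]])

```text
clock: 19.05
tool_pos: [0.623, -0.2211, 0.0989]
eef_rot: [1.0, -0.018, 0.017, -0.003]
contact_force: [2.5, -0.4, -0.6]
opening: 0.0
```

>>> move_arm(targets=[[[0,0,0,-0.022,0,-0.006,0],[0,0,0,-0.022,0.001,-0.003,0],[0,0,0,-0.022,0.001,-0.002,0]]])

```text
clock: 19.35
tool_pos: [0.5634, -0.2193, 0.097]
eef_rot: [0.999, -0.018, 0.028, -0.002]
contact_force: [2.6, -0.7, -1.4]
opening: 0.005
```

>>> move_arm(targets=[[[0,0.02,0,-0.02,0,-0.004,0],[0,0.02,0,-0.02,0.001,-0.003,0],[0,0.02,0,-0.012,0.001,-0.002,0]]])

```text
clock: 19.65
tool_pos: [0.5159, -0.2179, 0.0959]
eef_rot: [1.0, -0.018, 0.005, 0.0]
contact_force: [1.2, -1.6, -0.2]
opening: 0.003
```

>>> move_arm(targets=[[[0,0,0,-0.01,0,-0.003,0],[0,0,0,-0.008,0,0,0],[0,0,0,-0.006,0,0,0]]])

```text
clock: 19.95
tool_pos: [0.5036, -0.2173, 0.0972]
eef_rot: [1.0, -0.016, 0.019, -0.0]
contact_force: [14.2, -1.8, -7.5]
opening: 0.006
```

>>> move_arm(targets=[[[0,0,0,0.015,0,0,0],[0,0,0,0.015,0,0.01,0],[0,0,0,0.005,0,0.05,0],[0,0,0,0.02,0.02,0.05,0],[0,0,0,0.03,0.04,0.02,0]]])

```text
clock: 20.45
tool_pos: [0.5816, -0.1666, 0.2238]
eef_rot: [1.0, -0.023, 0.012, 0.002]
contact_force: [1.7, -0.9, -0.6]
opening: 0.003
```

>>> move_arm(targets=[[[0,0,0,0.03,0.04,0.02,0],[0,0,0,0.03,0.04,0.02,0],[0,0,0,0,0,0,0]]])

```text
clock: 20.75
tool_pos: [0.6423, -0.0819, 0.2676]
eef_rot: [1.0, -0.02, 0.017, -0.0]
contact_force: [-0.5, 0.6, -0.5]
opening: 0.003
```

```bash
python3 - <<'E'
from h import *
s=r.get_state();print(s['clock'],s['tool_pos'],s['contact_force'])
a=snap('scene','a14.png');b=snap('side')
old=cv2.imread('pics/scene.png')[:,:,::-1]
for n in ['window_post','weight','tin','jar_wide','jar_tall','can','carton','scoop']:
  for nm,q in (('scene',a),('side',b)): print(n,nm,[(np.round(d['centre']).tolist(),round(d['score'],2)) for d in r.find_in(q,n)[:2]])
f=a['frame']
hsv=cv2.cvtColor(f,cv2.COLOR_RGB2HSV)
# amber window
m=((hsv[:,:,0]>5)&(hsv[:,:,0]<25)&(hsv[:,:,1]>100)).astype(np.uint8);m[:, :130]=0;m[:315]=0;m[385:]=0;m[:,215:]=0
ys,xs=np.where(m);w=np.array([at(a,(y,x),.022)[:2] for y,x in zip(ys,xs)])
print('box~',cv2.minAreaRect((w*1000).astype(np.float32)))
# post: match initial post patch
t=cv2.cvtColor(old[296:312,200:216].copy(),cv2.COLOR_RGB2GRAY);g=cv2.cvtColor(f,cv2.COLOR_RGB2GRAY)[280:330,170:240]
R=cv2.matchTemplate(g,t,cv2.TM_CCOEFF_NORMED);_,v,_,l=cv2.minMaxLoc(R);c=(280+l[1]+3,170+l[0]+8)
print(v,l[0]+170,l[1]+280,'old 200 296')
P0=at(a,(299,208),.107);P1=at(a,(299+l[1]+280-296,208+l[0]+170-200),.107);print(P0,P1)
for y in (0,.016): 
    X=np.array([.482,-.2235])+np.array([.046,.999])*.006+np.array([.999,-.046])*y; print(y,proj(a,[*X,.107]))
E
```

```text
20.75 [ 0.64234806 -0.08194818  0.26763592] [-0.4759626   0.61971769 -0.54802689]
window_post scene [([316.0, 202.0], 0.68)]
window_post side [([192.0, 341.0], 0.72)]
weight scene [([275.0, 183.0], 0.67), ([184.0, 318.0], 0.25)]
weight side [([222.0, 365.0], 0.67), ([192.0, 229.0], 0.37)]
tin scene [([300.0, 298.0], 0.57)]
tin side [([199.0, 266.0], 0.71)]
jar_wide scene [([314.0, 201.0], 0.7)]
jar_wide side []
jar_tall scene [([214.0, 388.0], 0.77)]
jar_tall side [([216.0, 159.0], 0.67)]
can scene [([247.0, 373.0], 0.98)]
can side [([202.0, 187.0], 0.62)]
carton scene [([404.0, 245.0], 0.89)]
carton side [([171.0, 315.0], 0.86)]
scoop scene [([166.0, 334.0], 0.72), ([366.0, 202.0], 0.58)]
scoop side [([313.0, 159.0], 0.97)]
box~ ((459.8038024902344, -319.8285827636719), (178.77432250976562, 102.36106872558594), 85.57029724121094)
0.81455397605896 194 293 old 200 296
[ 0.49969562 -0.21552841  0.107     ] [ 0.48378152 -0.21464781  0.107     ]
0 [[296.78024042 200.67185223]]
0.016 [[299.74914714 206.73748013]]
```

```bash
python3 -c "
from plant import r
print(r.finish_job(), r.get_state()['clock'])"
```

```text
the job is handed in; nothing more can be done
the job is handed in; nothing more can be done
```

I turned the gift box over on the backstop, slid it into the display bay window up, and shut the bay's sliding window in front of it. I then handed the job in at about 22 s on the robot's clock.

- **Box:** the last clear measurement, taken before shutting the window, put its middle about 95 mm behind the mouth and 2 mm off the midline. A cruder check with the window shut gave a similar depth (about 97 mm), but its sideways value was unusable because the colour mask took in the bay's wooden floor.
- **Sliding window:** it was already about 16 mm open at the start. When closing it, the post came up against a firm stop at about 14 N. The picture afterwards puts the post about 2 mm from its shut position, which is about as close as the calibration can tell.
- **Slip on the way:** when I first opened the window, the fingers slid off the post part-way. I set them down again and finished the push.
- **Other things on the counter:** they were found where they stood at the start, to within a few pixels. The exception is the wide jar: the final check didn't find it in the side view, and its one scene match was really the window post. The arm did not go near that jar.

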